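# Bring the tall dropper bottle round on the carousel and stand it in the blending tray

### The job

Turn the bottle carousel by pushing on its wooden rim until the one tall dropper bottle stands at the front, squarely over the metal pointer, and let go of the carousel. Then lift the tall bottle out from there and stand it upright, fully down, in the round recess of the dark blending tray, and leave it. The carousel is stiff, its rim may be pressed with no more than about 15 N; do not reach in for the tall bottle before it is at the front, do not touch the small bottles, and keep them standing on the carousel.

Things in the scene. Friction and masses are not known exactly. Their poses are not given: they have to be found in the camera images.
- carousel: Fixed base of the carousel, under the disc. Origin on the turning axis, 50 mm below the cork pad's top face; it stands 0 to 12 mm above the table (levelling feet, not the same every time). Its -x axis is the FRONT direction, where the pointer is. The bearing is stiff and dry: 0.55 N m to turn (4.3 N along the circle at 128 mm from the axis, a little more when fast); it stops at once when not driven.
- pointer (a point): Diamond-shaped end of the flat aluminium pointer that sticks out from under the disc at the front: this point is on its top face, 175 mm from the turning axis and 36 mm below the cork pad's top face. The pointer is 18 mm wide, ends 193 mm from the axis and does not turn with the disc.
- disc: Turning disc: plywood plate 280 mm across, 18 mm thick, with a level round cork pad 194 mm across on it (the bottles stand on the pad). Origin at the centre of the PAD's top face. The wooden rim around the pad, 97 to 140 mm from the axis, is smooth and bare; its top lies 5 mm below the pad's top on average, but the plate is 2 degrees askew and wobbles as it turns: 0.5 to 9.5 mm below, depending on where.
- rim (a point): A point of the rim, 128 mm from the axis at the rim's mean height; it turns with the disc. A fingertip pressed on the rim with about 11 N and drawn along the circle turns the disc by friction; below 8 or 9 N it may slip. The disc sits on a sprung spindle and gives about 1 mm per 12 N. The rim's height is not known well enough to press by position: feel the force.
- tall_bottle: The one tall amber dropper bottle, 105 mm high, 65 to 105 g, loose on the disc, its axis about 75 mm from the disc's axis. Origin at the centre of its foot, z up. Glass body 32 mm across up to 60 mm, shoulder to 69 mm, black collar 19.6 mm across from 69 to 87 mm (good to grip), rubber bulb 15 mm across from 87 to 105 mm.
- tray_hole0 (a point): Centre of the mouth of the only round recess in the dark wooden blending tray (110 x 120 mm board, 24 mm thick, fixed on the table), at the top face of the board, z up. Recess 38 mm across, 14 mm deep, edge chamfered.
- small_1: One of five small amber dropper bottles, 73 mm high, 24 mm across, standing loose on the disc about 75 mm from its axis; origin at the centre of its foot. Leave it alone.
- small_2: One of five small amber dropper bottles, 73 mm high, 24 mm across, standing loose on the disc about 75 mm from its axis; origin at the centre of its foot. Leave it alone.
- small_3: One of five small amber dropper bottles, 73 mm high, 24 mm across, standing loose on the disc about 75 mm from its axis; origin at the centre of its foot. Leave it alone.
- small_4: One of five small amber dropper bottles, 73 mm high, 24 mm across, standing loose on the disc about 75 mm from its axis; origin at the centre of its foot. Leave it alone.
- small_5: One of five small amber dropper bottles, 73 mm high, 24 mm across, standing loose on the disc about 75 mm from its axis; origin at the centre of its foot. Leave it alone.
Mind the look-alikes: they are no part of the job. Leave any turquoise or yellow look-alike of the tall_bottle alone.

How it is judged:
By the outcome, as a careful person would: the job done as asked, in the order asked, and still so for the second after the job is handed in, with the robot touching nothing.
It also fails if it takes over 72 s, if anything falls off the work surface, if the arm or the gripper's body presses on something with over 40 N, if the wrist force passes 120 N, or if a joint passes its speed limit or range.

### The arm

A 7-joint arm with a two-finger parallel gripper is mounted at the origin on the work surface. World frame = base frame: x ahead of the robot, y to its left, z up, the work surface at z = 0. Lengths are in m, angles in rad, forces in N, time in s.
With the tool pointing down it reaches from about 0.4 to 0.85 m from the base axis. Payload 4.5 kg.
Tool frame: the origin (TCP) lies on the centre line of the jaws, within the pads' length; the fingertips stand r.tips_ahead ahead of it and the grasp point (between the pads) is the TCP (r.tips_ahead is the distance from the TCP to the fingertips, in m); z points along the fingers, y is the direction in which the jaws open and shut (so a half turn about z gives the same grasp; the last joint's range is limited). The gripper opens to 88 mm and grips with 3 to 60 N. Pads are 18 mm wide; open, the fingers measure 123 mm over their backs; the gripper's body (75 mm by 187 mm) begins 45 mm behind the grasp point.
Start: joints at [-1.217, 0.689, -0.195, 1.565, 0.157, 0.902, -0.215], TCP at [0.196, 0.593, 0.258] pointing down, gripper open.
Joint ranges: [-3.01, 3.01], [-0.46, 2.08], [-1.47, 1.51], [0.13, 2.56], [-1, 4.14], [0.04, 2.09], [-2.66, 2.66]. Speed limits (rad/s): [2.57, 2.57, 3.14, 3.14, 3.14, 3.14, 3.14].

### API

Orientations are given as a unit quaternion [x, y, z, w].
In Python, from plant import r gives the robot as it stands.
- The arm moves only by the shell command python3 -m inch 'ROWS' [FORCE]. ROWS is JSON, a list of rows, each a list of 5 numbers: the shift along the world's x, y, z in units of 25 mm (1.0 is 25 mm), then the turn about the world's z in units of 6 degrees (1.0 is 6 degrees), then the finger opening in mm, from 0 to 88.1. A call has 1 to 5 rows; each row shifts and turns the commanded pose from where the row before left it; what a row does not reach is not made up. A row lasts 1/10 s, in which the tool goes at most 50 mm and 8.59 degrees, less where a joint would pass 70% of its speed; a pose out of reach is approached as far as the arm can. A call is refused whole if a number of a shift passes 1 or a number of a turn 1, either way. A call with a gripper value outside its range is refused whole. The fingers move at their own pace and stop on an object; FORCE is the grip in N (left out, the last holds). Time passes only in rows, so rows that do not move let the fingers close. It gives the time, the measured TCP pose, the force and the opening at its end, in the units of the state.
- r.get_state(): the state, without advancing time (a new reading comes with each control period).
- r.snapshot(name): name is "scene" or "side" or "wrist"; returns a dict with "pixels" (420x560x3 uint8, red, green, blue), "range_z" (420x560 float32, m along the optical axis (not along the pixel's ray), 0 where there is no reading), "K" (3x3 intrinsics, pixels), "position" and "attitude" of the camera in the world. Camera axes: x right, y up, looking along -z (the intrinsics and any distortion apply to the point x, -y, -z); pixel columns grow to the right and rows downward; lengths in m; the calibration is good to about 2 mm. A picture is of the moment at which its call begins.
- r.finish_job(): hands the job in, once; it reports no verdict.
The state is a dict: "clock": time; "q": joint angles; "qd": joint speeds; "joint_torque": joint torques, N m; "tool_pos": TCP position; "eef_rot": TCP orientation; "contact_force": force on the tool from outside, world axes, zero at the start; "moment": the same for the moment, N m; "opening": opening from 0.0 (shut) to 1.0 (fully open).
Only numpy, scipy, OpenCV 4.12 (cv2) and the standard library are available. Lean on these libraries where they do the work, as an engineer would, in place of code of your own. Each camera call takes 0.05 s, during which the arm holds its last target. There are 200 camera calls.

## Working session

There is one attempt and no reset: what is moved stays moved. The work goes in short steps, Python scripts to look and compute and a shell command to move; the robot and the scene stay as the last step left them, time stands still between calls to the robot, and variables do not carry over. Pictures are saved under pics/ and viewed, about 8 in all and at most 12, crops included, and the job is handed in when it is done.

```bash
mkdir -p pics; ls; cat > h.py <<'E'
from plant import r
import numpy as np, cv2
from scipy.spatial.transform import Rotation as R
def snap(n,save=None):
    s=r.snapshot(n)
    if save: cv2.imwrite('pics/'+save,cv2.cvtColor(s['pixels'],cv2.COLOR_RGB2BGR))
    return s
def rot(s):
    a=np.array(s['attitude'],float)
    return R.from_quat(a).as_matrix() if a.size==4 else a.reshape(3,3)
def ray(s,u,v):
    K=np.array(s['K']);d=np.array([(u-K[0,2])/K[0,0],-(v-K[1,2])/K[1,1],-1.])
    return np.array(s['position']),rot(s)@d
def onz(s,u,v,z):
    p,d=ray(s,u,v);return p+d*(z-p[2])/d[2]
def proj(s,X):
    c=rot(s).T@(np.array(X)-s['position']);K=np.array(s['K'])
    return K[0,2]+K[0,0]*c[0]/-c[2],K[1,2]-K[1,1]*c[1]/-c[2]
def cloud(s):
    z=s['range_z'];K=np.array(s['K']);v,u=np.indices(z.shape)
    d=np.stack([(u-K[0,2])/K[0,0]*z,-(v-K[1,2])/K[1,1]*z,-z],-1)
    return d@rot(s).T+s['position']
E
python3 - <<'E'
from h import *
for n in('scene','side','wrist'):
    s=snap(n,n+'0.png');print(n,s['position'],s['attitude'],s['K'],[k for k in s])
a=[cv2.imread(f'pics/{n}0.png') for n in('scene','side')]
st=r.get_state();print(st,r.tips_ahead)
E
```

```text
pics
scene [0.86682646 0.39288254 0.64666451] [0.14053589 0.32987025 0.85655199 0.37115223] [[444.20588324   0.         280.34629189]
 [  0.         444.20588324 215.61384574]
 [  0.           0.           1.        ]] ['pixels', 'range_z', 'K', 'position', 'attitude']
side [0.42661845 0.72114718 0.76108312] [-0.02251801  0.38669983  0.92097808 -0.04189938] [[492.99790472   0.         272.17888367]
 [  0.         492.99790472 211.74897688]
 [  0.           0.           1.        ]] ['pixels', 'range_z', 'K', 'position', 'attitude']
wrist [0.12208377 0.61786689 0.3841965 ] [-0.12400056 -0.08812728  0.57892791  0.80106174] [[326.27678256   0.         287.05070324]
 [  0.         326.27678256 208.452685  ]
 [  0.           0.           1.        ]] ['pixels', 'range_z', 'K', 'position', 'attitude']
{'clock': 0.15, 'q': array([-1.21722127,  0.68979388, -0.19456737,  1.56603453,  0.15728297,
        0.90249847, -0.21511018]), 'qd': array([-0.00068368, -0.00523376, -0.00027901, -0.00118163,  0.0001187 ,
       -0.00116092,  0.00037219]), 'joint_torque': array([-1.88097154e-03, -5.27866745e+01, -1.26881048e+00, -1.53586203e+01,
       -5.25430217e-02,  3.88080283e-03,  1.00568541e-04]), 'tool_pos': array([0.19634392, 0.59291273, 0.25711248]), 'eef_rot': array([ 1.59174167e-01,  9.87250289e-01, -6.67936194e-04, -7.85997740e-05]), 'contact_force': array([ 0.88232503,  0.09205381, -0.31547032]), 'moment': array([ 0.01588989, -0.00393796, -0.01009588]), 'opening': 1.002618579671514} 0.019
```

View pics/scene0.png

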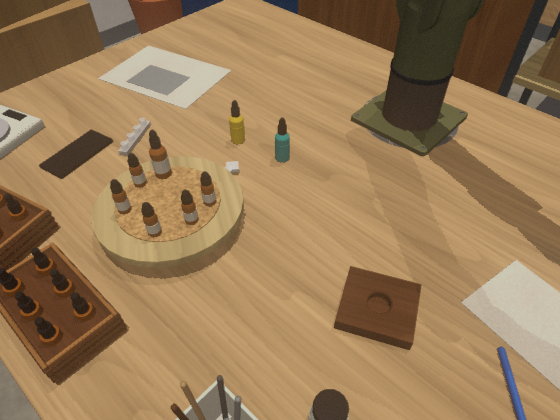

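View pics/side0.png

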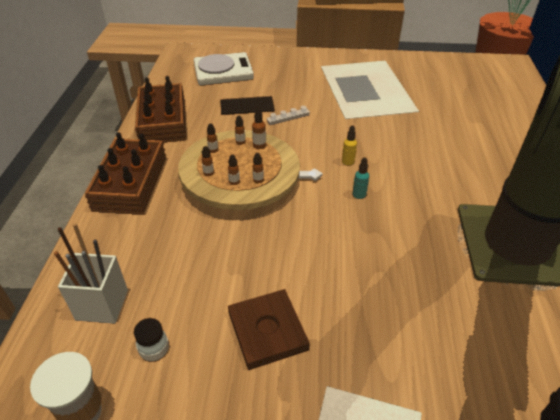

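The scene view shows the tall bottle at about (158,155), the pointer tip at (233,168) and the recess at (379,303). In the side view the tall bottle is at (259,130), the pointer at (312,175) and the recess at (268,325). The yellow and turquoise look-alikes stand beyond the pointer.

```bash
python3 - <<'E'
from h import *
def tri(s1,a,s2,b):
    p,d=ray(s1,*a);q,e=ray(s2,*b);t=np.linalg.lstsq(np.stack([d,-e],1),q-p,rcond=None)[0]
    A,B=p+d*t[0],q+e*t[1];return (A+B)/2,np.linalg.norm(A-B)
S={n:snap(n) for n in('scene','side')}
roi={'scene':(85,125,250,275),'side':(170,95,330,220)}
pts={}
for n,s in S.items():
    x0,y0,x1,y1=roi[n];C=cloud(s);P=s['pixels'].astype(int);hsv=cv2.cvtColor(s['pixels'],cv2.COLOR_RGB2HSV)
    m=np.zeros(P.shape[:2],bool);m[y0:y1,x0:x1]=1
    sat=(hsv[...,1]>125)&(hsv[...,2]>140)&(hsv[...,0]<20)&m
    z=C[...,2];h,e=np.histogram(z[m],np.arange(-.01,.2,.004));print(n,[(round(a,3),int(b)) for a,b in zip(e,h) if b>80])
    k=sat&(z>.035)&(z<.09)
    print('cork',k.sum(),np.median(z[k]),C[k].min(0),C[k].max(0))
    # pointer: bright, grey
    w=(hsv[...,1]<60)&(hsv[...,2]>150)&m&(z<.045);cc=cv2.connectedComponentsWithStats(w.astype('uint8'));
    for i in range(1,cc[0]):
        if cc[2][i,4]>15: kk=cc[1]==i;print('ptr',cc[2][i],cc[3][i],np.median(C[kk],0))
    # tall bottle
    k=m&(z>.125)&(z<.2);print('high',k.sum(),np.median(C[k],0),z[k].max())
    # tray
    tx=(340,265,425,350) if n=='scene' else (225,285,312,368)
    t=np.zeros_like(m);t[tx[1]:tx[3],tx[0]:tx[2]]=1
    k=t&(z>.018)&(z<.035);print('tray',np.median(z[k]),np.percentile(C[k],[1,99],axis=0))
    dk=t&(z>.002)&(z<.017)&(hsv[...,2]<120); print('inner',dk.sum(),np.median(C[dk],0))
print(tri(S['scene'],(379,303),S['side'],(268,325)))
print(tri(S['scene'],(233,168),S['side'],(313,175)))
# bulb tip
print(tri(S['scene'],(154,134),S['side'],(259,114)))
E
python3 - <<'E'
import cv2,numpy as np
a=cv2.imread('pics/scene0.png')[120:270,85:255];b=cv2.imread('pics/side0.png')[100:220,170:330]
a=cv2.resize(a,(400,353),interpolation=2);b=cv2.resize(b,(400,300),interpolation=2)
t=cv2.resize(cv2.imread('pics/scene0.png')[260:350,330:430],(400,240),interpolation=2)
u=cv2.resize(cv2.imread('pics/side0.png')[285:370,220:312],(400,240),interpolation=2)
cv2.imwrite('pics/c1.png',np.vstack([np.hstack([a,np.vstack([b,np.zeros((53,400,3),'u1')])]),np.hstack([t,u])]))
E
```

```text
scene [(np.float64(-0.006), 86), (np.float64(-0.002), 8337), (np.float64(0.002), 1340), (np.float64(0.006), 398), (np.float64(0.01), 328), (np.float64(0.014), 166), (np.float64(0.022), 100), (np.float64(0.034), 160), (np.float64(0.038), 257), (np.float64(0.042), 1318), (np.float64(0.046), 2475), (np.float64(0.05), 6307), (np.float64(0.054), 542), (np.float64(0.058), 110), (np.float64(0.062), 126), (np.float64(0.066), 135), (np.float64(0.07), 138), (np.float64(0.074), 139), (np.float64(0.078), 161), (np.float64(0.082), 158), (np.float64(0.086), 149), (np.float64(0.09), 162), (np.float64(0.094), 208), (np.float64(0.098), 135), (np.float64(0.102), 109), (np.float64(0.106), 125), (np.float64(0.11), 213), (np.float64(0.114), 162), (np.float64(0.118), 134), (np.float64(0.122), 146)]
cork 3231 0.052615718688971636 [ 0.5023174  -0.28807901  0.04473075] [ 0.69000662 -0.05821866  0.08764097]
ptr [118 125  29  27 286] [131.44755245 137.55244755] [ 0.51341108 -0.40718305  0.01522887]
ptr [225 161  14  11 109] [231.8440367  165.48623853] [ 0.42051756 -0.17193894  0.01675894]
high 225 [ 0.55950332
[... 1057 characters left out ...]
         110.53571429] [ 0.45878771 -0.43486602  0.01491691]
ptr [270 110  29  12 104] [283.56730769 115.70192308] [ 0.50985714 -0.40680745  0.01425997]
ptr [299 169  22   9 130] [309.82307692 173.4       ] [ 0.42881417 -0.16980773  0.01615085]
high 120 [ 0.55325499 -0.21548557  0.13848921] 0.1581782080874352
tray 0.024335409586973444 [[0.42013353 0.18260586 0.01932362]
 [0.55229162 0.32028615 0.02738036]]
inner 627 [0.48392002 0.27734361 0.01044711]
(array([0.48574594, 0.24957834, 0.01880029]), np.float64(0.00090955130968804))
(array([ 0.42204085, -0.16724738,  0.01366053]), np.float64(0.0010441810359976393))
(array([ 0.55099162, -0.22201718,  0.14278902]), np.float64(0.006397090606529169))
```

View pics/c1.png

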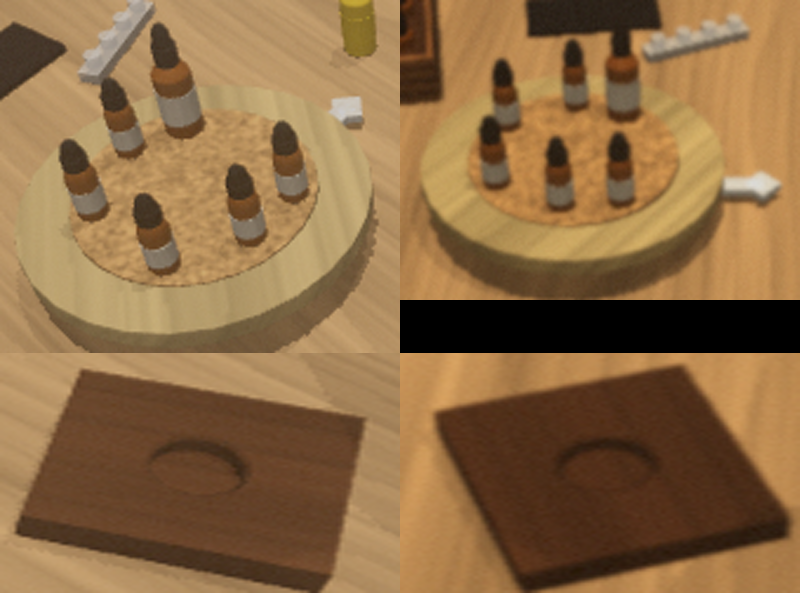

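The crops confirm the bottle at the back right of the pad, the white diamond pointer, and the recess in the board. Next I fit the axis and angles.

```bash
python3 - <<'E'
from h import *
from scipy.optimize import least_squares
S={n:snap(n) for n in('scene','side')}
roi={'scene':(85,125,250,275),'side':(170,95,305,220)}
allp=[]
for n,s in S.items():
    x0,y0,x1,y1=roi[n];C=cloud(s);z=C[...,2];m=np.zeros(z.shape,bool);m[y0:y1,x0:x1]=1
    k=m&(z>.036)&(z<.058)
    P=C[k];hull=cv2.convexHull(P[:,:2].astype('f4'))[:,0]
    f=least_squares(lambda c:np.hypot(*(hull-c[:2]).T)-c[2],[.59,-.16,.14],loss='soft_l1',f_scale=.002)
    print(n,'rim',f.x,len(hull));c=f.x
    rr=np.hypot(P[:,0]-c[0],P[:,1]-c[1])
    print('pad z',np.median(P[rr<.05,2]))
    q=P[(rr>.105)&(rr<.136)];ct=np.linalg.lstsq(np.c_[q[:,:2]-c[:2],np.ones(len(q))],q[:,2],rcond=None)[0];print('rim plane',ct)
    u=[p for p in [(379.5,302.6)] ] if n=='scene' else [(267.8,325)]
    print('hole',onz(s,*u[0],.0245))
    # tall bottle slices
    for lo,hi in((.068,.09),(.122,.137),(.14,.156)):
        k=m&(z>lo)&(z<hi)
        if n=='scene': k[:,:144]=0;k[:,176:]=0
        else: k[:,:249]=0;k[:,270:]=0
        Q=C[k];
        if len(Q)<5: continue
        v=Q[:,:2].mean(0)-np.array(s['position'])[:2];v/=np.linalg.norm(v);pr={.068:.016,.122:.0098,.14:.0075}[lo]
        print('tall',lo,np.median(Q,0)[:2]+v*pr*.85,len(Q))
    a=(231.8,165.5) if n=='scene' else (309.8,173.4); print('ptr blob',onz(s,*a,.0155))
E
```

```text
scene rim [ 0.5936852  -0.15441965  0.13998051] 47
pad z 0.05264605093210295
rim plane [0.01714587 0.03026855 0.04767254]
hole [0.48838036 0.25143283 0.0245    ]
tall 0.068 [ 0.56517973 -0.21640967] 298
tall 0.122 [ 0.55810377 -0.21995286] 100
tall 0.14 [ 0.55433588 -0.22183118] 68
ptr blob [ 0.42009236 -0.17268165  0.0155    ]
side rim [ 0.59469636 -0.15655294  0.14160456] 47
pad z 0.05233875494478574
rim plane [0.01746958 0.02927402 0.0473616 ]
hole [0.48544666 0.25275451 0.0245    ]
tall 0.068 [ 0.54696316 -0.21791689] 193
tall 0.122 [ 0.54893453 -0.22126835] 66
tall 0.14 [ 0.55386184 -0.22336519] 40
ptr blob [ 0.42958351 -0.17101448  0.0155    ]
```

Axis is near (0.594,−0.156), pad z about 0.052, front direction about 185°. The tall bottle is at about 237°, so the disc needs roughly 52° clockwise. I'll press at radius 130, polar angle 140°, and drag to about 88°.

```bash
for i in 1 2 3 4; do :; done
python3 -m inch '[[0.5,-1,0,-0.15,0],[0.5,-1,0,-0.15,0],[0.5,-1,0,-0.15,0],[0.5,-1,0,-0.15,0],[0.5,-1,0,-0.15,0]]' 20
python3 -m inch '[[0.5,-1,0,-0.15,0],[0.5,-1,0,-0.15,0],[0.5,-1,0,-0.15,0],[0.5,-1,0,-0.15,0],[0.5,-1,0,-0.15,0]]'
python3 -m inch '[[0.5,-1,0,-0.15,0],[0.5,-1,0,-0.15,0],[0.5,-1,0,-0.15,0],[0.5,-1,0,-0.15,0],[0.5,-1,0,-0.15,0]]'
python3 -m inch '[[0.5,-1,0,-0.15,0],[0.5,-1,0,-0.15,0],[0.5,-1,0,-0.15,0],[0.5,-1,0,-0.15,0],[0.5,-1,0,-0.15,0]]'
python3 -m inch '[[0.5,-1,0,-0.15,0],[0.5,-1,0,-0.15,0],[0.5,-1,0,-0.15,0],[0.5,-1,0,-0.15,0],[0,0,0,0,0]]'
```

```text
clock: 0.85
tool_pos: [0.2594, 0.4673, 0.2578]
eef_rot: [0.198, 0.98, 0.0, 0.0]
contact_force: [-0.0, -0.6, 0.8]
opening: 0.57
clock: 1.35
tool_pos: [0.3219, 0.3424, 0.2579]
eef_rot: [0.236, 0.972, 0.0, 0.0]
contact_force: [0.6, -0.1, 1.3]
opening: 0.121
clock: 1.85
tool_pos: [0.3845, 0.2174, 0.2579]
eef_rot: [0.274, 0.962, 0.0, 0.0]
contact_force: [-0.2, -0.2, 0.1]
opening: 0.005
clock: 2.35
tool_pos: [0.447, 0.0923, 0.2579]
eef_rot: [0.312, 0.95, 0.0, 0.0]
contact_force: [0.2, 0.3, 0.2]
opening: 0.002
clock: 2.85
tool_pos: [0.498, -0.0109, 0.2578]
eef_rot: [0.345, 0.939, -0.001, 0.001]
contact_force: [-0.5, 0.9, -0.5]
opening: 0.004
```

```bash
python3 -m inch '[[0,-0.6,-1,0,0],[0,-0.6,-1,0,0],[0,-0.6,-1,0,0],[-0.1,-0.6,-1,0,0],[0,0,-1,0,0]]'
python3 -m inch '[[0,0,-1,0,0],[0,0,-0.7,0,0],[0,0,0,0,0],[0,0,0,0,0]]'
python3 - <<'E'
from h import *
s=snap('scene','s1.png');f=[r.get_state()['contact_force']]
print(f,r.get_state()['tool_pos'])
a=cv2.imread('pics/s1.png')[90:270,60:280];w=snap('side');b=cv2.cvtColor(w['pixels'],cv2.COLOR_RGB2BGR)[90:230,160:340]
cv2.imwrite('pics/c2.png',np.hstack([cv2.resize(a,(400,327)),cv2.resize(b,(400,327))]))
E
```

```text
clock: 3.35
tool_pos: [0.4934, -0.0683, 0.132]
eef_rot: [0.343, 0.939, -0.0, 0.0]
contact_force: [-0.6, -0.6, 0.5]
opening: 0.006
clock: 3.75
tool_pos: [0.494, -0.0659, 0.0905]
eef_rot: [0.341, 0.94, 0.0, -0.0]
contact_force: [-0.4, 0.3, 0.4]
opening: 0.005
[array([1.30418676, 0.49055686, 0.48054486])] [ 0.49438613 -0.06611183  0.09097275]
```

View pics/c2.png

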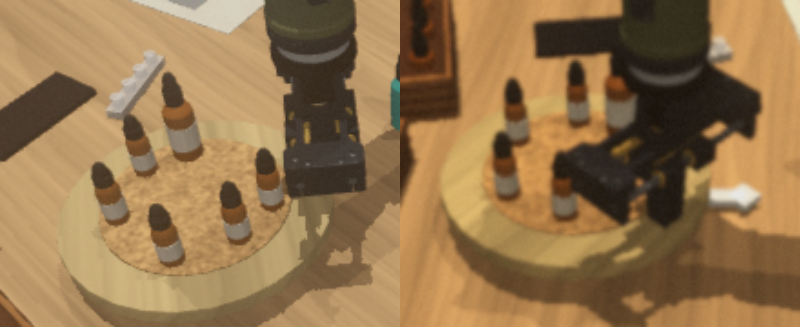

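Both views show the tool outside the bottles over the bare rim, with the body along the tangent. I'll lower it and feel for contact.

```bash
python3 -m inch '[[0.13,-0.12,-0.3,0,0],[0,0,-0.3,0,0],[0,0,-0.1,0,0],[0,0,0,0,0]]'
python3 -m inch '[[0,0,-0.06,0,0],[0,0,0,0,0]]'
python3 -m inch '[[0,0,-0.06,0,0],[0,0,0,0,0]]'
python3 -m inch '[[0,0,-0.06,0,0],[0,0,0,0,0]]'
```

```text
clock: 4.25
tool_pos: [0.4968, -0.0697, 0.0722]
eef_rot: [0.341, 0.94, -0.0, -0.001]
contact_force: [0.1, -0.2, -0.2]
opening: 0.005
clock: 4.45
tool_pos: [0.4972, -0.0696, 0.0712]
eef_rot: [0.341, 0.94, 0.0, -0.0]
contact_force: [0.3, 0.4, -0.5]
opening: 0.006
clock: 4.65
tool_pos: [0.4972, -0.0696, 0.0697]
eef_rot: [0.341, 0.94, 0.0, -0.0]
contact_force: [-0.0, 0.7, -0.7]
opening: 0.002
clock: 4.85
tool_pos: [0.4972, -0.0696, 0.0681]
eef_rot: [0.341, 0.94, 0.0, -0.0]
contact_force: [-0.2, -0.3, -0.5]
opening: 0.002
```

```bash
python3 -m inch '[[0,0,-0.04,0,0],[0,0,0,0,0]]'
python3 -m inch '[[0,0,-0.03,0,0],[0,0,0,0,0]]'
python3 - <<'E'
from h import *
print(r.get_state()['contact_force'])
E
```

```text
clock: 5.05
tool_pos: [0.4973, -0.0697, 0.0672]
eef_rot: [0.341, 0.94, 0.0, 0.0]
contact_force: [0.5, 0.7, -0.6]
opening: 0.003
clock: 5.25
tool_pos: [0.4973, -0.0697, 0.0665]
eef_rot: [0.341, 0.94, 0.0, 0.0]
contact_force: [-0.4, -0.2, 2.2]
opening: 0.009
[-0.35319448 -0.17092489  2.23541496]
```

```bash
python3 -m inch '[[0,0,-0.03,0,0],[0,0,0,0,0]]'
python3 -m inch '[[0,0,-0.01,0,0],[0,0,0,0,0]]'
```

```text
clock: 5.45
tool_pos: [0.4973, -0.0697, 0.0658]
eef_rot: [0.341, 0.94, 0.0, 0.0]
contact_force: [-0.3, -0.3, 2.4]
opening: 0.009
clock: 5.65
tool_pos: [0.4973, -0.0697, 0.0656]
eef_rot: [0.341, 0.94, 0.0, 0.0]
contact_force: [0.0, -0.0, 3.6]
opening: 0.006
```

```bash
python3 -m inch '[[0,0,-0.02,0,0],[0,0,0,0,0]]'
python3 -m inch '[[0,0,-0.015,0,0],[0,0,0,0,0]]'
python3 -m inch '[[0,0,-0.01,0,0],[0,0,0,0,0]]'
```

```text
clock: 5.85
tool_pos: [0.4973, -0.0697, 0.0651]
eef_rot: [0.341, 0.94, 0.0, 0.0]
contact_force: [-0.6, -0.7, 4.5]
opening: 0.008
clock: 6.05
tool_pos: [0.4973, -0.0697, 0.0647]
eef_rot: [0.341, 0.94, 0.0, 0.0]
contact_force: [-0.4, -1.3, 4.9]
opening: 0.003
clock: 6.25
tool_pos: [0.4973, -0.0697, 0.0645]
eef_rot: [0.341, 0.94, 0.0, 0.0]
contact_force: [0.7, -1.0, 5.7]
opening: 0.009
```

```bash
python3 -m inch '[[0,0,-0.03,0,0],[0,0,0,0,0]]'
python3 -m inch '[[0,0,-0.02,0,0],[0,0,0,0,0]]'
python3 -m inch '[[0,0,-0.01,0,0],[0,0,0,0,0]]'
```

```text
clock: 6.45
tool_pos: [0.4974, -0.0697, 0.0638]
eef_rot: [0.341, 0.94, 0.0, 0.0]
contact_force: [-0.5, -0.3, 7.4]
opening: 0.004
clock: 6.65
tool_pos: [0.4974, -0.0697, 0.0634]
eef_rot: [0.341, 0.94, 0.0, 0.0]
contact_force: [-0.2, -0.6, 8.0]
opening: 0.006
clock: 6.85
tool_pos: [0.4974, -0.0697, 0.0632]
eef_rot: [0.341, 0.94, 0.0, 0.0]
contact_force: [-0.2, 0.6, 7.8]
opening: 0.004
```

```bash
python3 -m inch '[[0,0,-0.03,0,0],[0,0,0,0,0]]'
python3 -m inch '[[0,0,-0.015,0,0],[0,0,0,0,0]]'
python3 - <<'E'
import numpy as np
c=np.array([.594,-.156]);a=np.radians(138.2-3*np.arange(19));p=c+.1295*np.c_[np.cos(a),np.sin(a)]
print(np.round(np.diff(p,axis=0)/.025,3).tolist());print(p[5],p[10],p[15],p[17])
E
```

```text
clock: 7.05
tool_pos: [0.4974, -0.0697, 0.0625]
eef_rot: [0.341, 0.94, 0.0, 0.0]
contact_force: [-0.4, 0.1, 9.5]
opening: 0.006
clock: 7.25
tool_pos: [0.4975, -0.0697, 0.0622]
eef_rot: [0.341, 0.94, 0.0, 0.0]
contact_force: [-0.5, 0.9, 10.6]
opening: 0.002
[[0.186, 0.197], [0.196, 0.187], [0.206, 0.177], [0.215, 0.166], [0.223, 0.154], [0.231, 0.143], [0.238, 0.13], [0.244, 0.118], [0.25, 0.105], [0.255, 0.091], [0.26, 0.078], [0.263, 0.064], [0.266, 0.05], [0.269, 0.036], [0.27, 0.022], [0.271, 0.008], [0.271, -0.006], [0.27, -0.02]]
[ 0.52309056 -0.04763902] [ 0.55355263 -0.03297862] [ 0.58677112 -0.02670192] [ 0.60032605 -0.02665461]
```

```bash
python3 -m inch '[[0.09,0.1,-0.01,-0.25,0],[0.19,0.19,0,-0.5,0],[0.2,0.18,0,-0.5,0]]'
```

```text
clock: 7.55
tool_pos: [0.5072, -0.0597, 0.0618]
eef_rot: [0.404, 0.915, -0.002, -0.001]
contact_force: [-3.9, -3.5, 10.8]
opening: 0.002
```

```bash
python3 -m inch '[[0.21,0.17,0,-0.5,0],[0.22,0.16,0,-0.5,0],[0.23,0.15,0,-0.5,0]]'
python3 - <<'E'
from h import *
print(r.get_state()['contact_force'])
S={n:snap(n) for n in('scene','side')}
a=cv2.cvtColor(S['scene']['pixels'],cv2.COLOR_RGB2BGR);
for n,s in S.items():
    C=cloud(s);k=(C[...,2]>.132)&(C[...,2]<.158)&(np.hypot(C[...,0]-.594,C[...,1]+.156)<.1)&(np.hypot(C[...,0]-r.get_state()['tool_pos'][0],C[...,1]-r.get_state()['tool_pos'][1])>.1)
    Q=np.median(C[k],0);v=Q[:2]-s['position'][:2];Q[:2]+=v/np.linalg.norm(v)*.007;print(n,k.sum(),Q,np.degrees(np.arctan2(Q[1]+.156,Q[0]-.594))%360)
E
```

```text
clock: 7.85
tool_pos: [0.5235, -0.0472, 0.0617]
eef_rot: [0.474, 0.88, -0.002, -0.002]
contact_force: [-4.2, -2.0, 11.1]
opening: 0.002
[-4.196731   -1.97593518 11.07788384]
scene 129 [ 0.53689    -0.20702874  0.14313838] 221.7813163801217
side 0 [nan nan nan] nan
  return _methods._mean(a, axis=axis, dtype=dtype,
  ret = um.true_divide(
```

It turns without slipping. About 36° remain; I'll do 27° more and then check.

```bash
python3 -m inch '[[0.24,0.13,0,-0.5,0],[0.24,0.12,0,-0.5,0],[0.25,0.1,0,-0.5,0]]'
python3 -m inch '[[0.26,0.09,0,-0.5,0],[0.26,0.08,0,-0.5,0],[0.26,0.06,0,-0.5,0]]'
python3 -m inch '[[0.27,0.05,0,-0.5,0],[0.27,0.04,0,-0.5,0],[0.27,0.02,0,-0.5,0],[0,0,0,0,0]]'
cat > m.py <<'E'
from h import *
t=r.get_state();print(t['contact_force'],t['tool_pos'])
for n in('scene','side'):
    s=snap(n,n+'_m.png')
    C=cloud(s);xy=C[...,:2]
    for lo,hi,pr in((.068,.10,.013),(.123,.137,.0085),(.14,.158,.0065)):
        k=(C[...,2]>lo)&(C[...,2]<hi)&(np.hypot(C[...,0]-.519,C[...,1]+.163)<.045)
        if k.sum()<8: print(n,lo,'none');continue
        Q=np.median(C[k],0);v=Q[:2]-s['position'][:2];Q[:2]+=v/np.linalg.norm(v)*pr
        print(n,k.sum(),Q.round(4),np.degrees(np.arctan2(Q[1]+.156,Q[0]-.594))%360,np.hypot(Q[1]+.156,Q[0]-.594))
E
python3 m.py
python3 - <<'E'
import cv2,numpy as np
a=cv2.imread('pics/scene_m.png')[90:270,60:280];b=cv2.imread('pics/side_m.png')[90:230,160:340]
cv2.imwrite('pics/c3.png',np.hstack([cv2.resize(a,(400,327)),cv2.resize(b,(400,327))]))
E
```

```text
clock: 8.25
tool_pos: [0.5413, -0.0376, 0.0616]
eef_rot: [0.542, 0.841, -0.002, -0.002]
contact_force: [-5.3, -0.8, 10.9]
opening: 0.006
clock: 8.55
tool_pos: [0.5608, -0.0307, 0.0616]
eef_rot: [0.605, 0.796, -0.001, -0.003]
contact_force: [-5.2, 0.8, 10.8]
opening: 0.003
clock: 8.95
tool_pos: [0.5829, -0.0269, 0.0618]
eef_rot: [0.665, 0.747, -0.0, -0.002]
contact_force: [-3.8, 3.5, 10.3]
opening: 0.005
[-3.8280333   3.46949319 10.30018129] [ 0.58286865 -0.02692071  0.06176686]
scene 0.068 none
scene 0.123 none
scene 0.14 none
side 120 [ 0.5194 -0.1764  0.0882] 195.32988231829532 0.077347274800837
side 44 [ 0.52  -0.176  0.13 ] 195.0912425547995 0.07666252342842533
side 57 [ 0.5199 -0.1764  0.1489] 195.37334630093358 0.07686254742501128
```

View pics/c3.png

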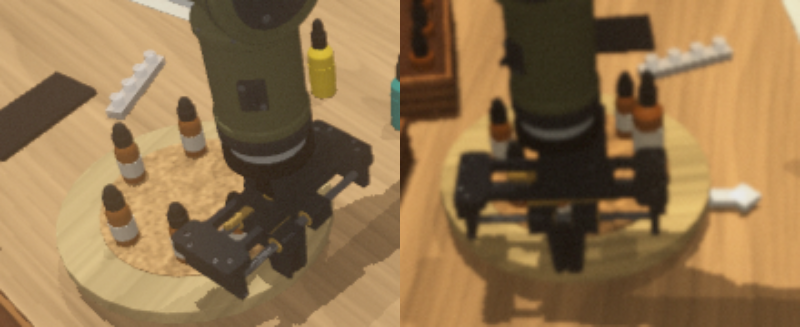

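Side view: the tall bottle is next to the pointer with about 9–10° still to go; the small bottles are all standing. Three more 3° steps, then I lift off and measure.

```bash
python3 -m inch '[[0.27,-0.03,-0.01,-0.5,0],[0.27,-0.02,-0.01,-0.5,0],[0.27,-0.02,0,-0.5,0],[0,0,0,0,0]]'
python3 -m inch '[[0,0,0.3,0,0],[0,0.1,1,0,0],[0,1,1,0,0],[0,1,1,0,0],[0,1,1,0,0]]'
python3 -m inch '[[0,1,1,0,0],[0,1,1,0,0],[0,1,0,0,0],[0,1,0,0,0],[0,0,0,0,0]]'
python3 m.py
python3 - <<'E'
import cv2,numpy as np
a=cv2.imread('pics/scene_m.png')[110:270,80:280];b=cv2.imread('pics/side_m.png')[90:230,160:340]
cv2.imwrite('pics/c4.png',np.hstack([cv2.resize(a,(400,320)),cv2.resize(b,(400,320))]))
E
```

```text
clock: 9.45
tool_pos: [0.6038, -0.0269, 0.0614]
eef_rot: [0.721, 0.692, 0.001, -0.002]
contact_force: [-3.2, 5.6, 11.4]
opening: 0.003
clock: 9.95
tool_pos: [0.6033, 0.0477, 0.1688]
eef_rot: [0.722, 0.692, -0.001, -0.0]
contact_force: [0.4, -0.5, -0.7]
opening: 0.003
clock: 10.45
tool_pos: [0.603, 0.1525, 0.2178]
eef_rot: [0.72, 0.694, 0.001, -0.002]
contact_force: [0.2, 1.0, -0.5]
opening: 0.005
[ 0.19628962  1.02934457 -0.51710007] [0.60296364 0.1524631  0.21781917]
scene 331 [ 0.5245 -0.1681  0.0849] 189.88332036899925 0.07052598401615173
scene 71 [ 0.5194 -0.1658  0.1292] 187.48678224440872 0.07527098908676544
scene 74 [ 0.5177 -0.167   0.1502] 188.18317401594948 0.07703763298776885
side 210 [ 0.5217 -0.1673  0.085 ] 188.89272226489305 0.07317892092909084
side 50 [ 0.5191 -0.1675  0.1291] 188.72958630689172 0.07578195910827078
side 51 [ 0.5171 -0.1678  0.149 ] 188.70074397508512 0.07781115972285813
```

View pics/c4.png

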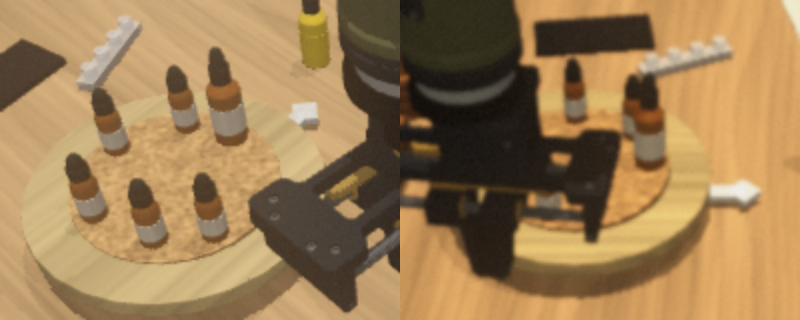

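The bottle is now about 3.2° short of the pointer line, consistent in each camera; all small bottles are standing. I'll return to the same rim spot for a small final push.

```bash
python3 -m inch '[[0,-1,0,0,0],[0,-1,0,0,0],[0,-1,0,0,0],[0,-1,-1,0,0],[0,-1,-1,0,0]]'
python3 -m inch '[[0,-1,-1,0,0],[0,-1,-1,0,0],[0,-0.1,-1,0,0],[0,0,-0.9,0,0],[0,0,0,0,0]]'
python3 -m inch '[[0,0,-0.2,0,0],[0,0,0,0,0]]'
```

```text
clock: 11.05
tool_pos: [0.604, 0.0186, 0.1684]
eef_rot: [0.723, 0.691, -0.0, 0.001]
contact_force: [0.8, -0.1, 0.6]
opening: 0.008
clock: 11.55
tool_pos: [0.6015, -0.0331, 0.0683]
eef_rot: [0.723, 0.691, -0.003, -0.001]
contact_force: [-0.7, 0.4, -0.5]
opening: 0.004
clock: 11.75
tool_pos: [0.604, -0.0318, 0.0667]
eef_rot: [0.722, 0.692, -0.0, 0.001]
contact_force: [-0.8, -1.0, 1.8]
opening: 0.005
```

```bash
python3 -m inch '[[0,0,-0.1,0,0],[0,0,0,0,0]]'
```

```text
clock: 11.95
tool_pos: [0.6044, -0.0314, 0.0646]
eef_rot: [0.722, 0.692, 0.0, 0.001]
contact_force: [-1.8, -1.5, 6.1]
opening: 0.002
```

```bash
python3 -m inch '[[0,0,-0.05,0,0],[0,0,-0.02,0,0],[0,0,0,0,0]]'
```

```text
clock: 12.25
tool_pos: [0.6045, -0.0315, 0.0633]
eef_rot: [0.722, 0.692, 0.0, 0.001]
contact_force: [-2.9, -2.1, 8.0]
opening: 0.009
```

```bash
python3 -m inch '[[0,0,-0.05,0,0],[0,0,0,0,0]]'
python3 -m inch '[[0.1,-0.01,0,-0.2,0],[0.1,-0.02,0,-0.2,0],[0.1,-0.02,0,-0.2,0],[0,0,0,0,0]]'
python3 -m inch '[[0,0,0.3,0,0],[0,0.1,1,0,0],[0,1,1,0,0],[0,1,1,0,0],[0,1,1,0,0]]'
python3 -m inch '[[0,1,1,0,0],[0,1,1,0,0],[0,1,0,0,0],[0,1,0,0,0],[0,0,0,0,0]]'
python3 m.py
```

```text
clock: 12.45
tool_pos: [0.6046, -0.0316, 0.0623]
eef_rot: [0.722, 0.692, 0.0, 0.001]
contact_force: [-2.9, -2.3, 11.5]
opening: 0.003
clock: 12.85
tool_pos: [0.611, -0.0322, 0.0621]
eef_rot: [0.744, 0.669, -0.0, 0.0]
contact_force: [-4.4, -1.9, 10.7]
opening: -0.001
clock: 13.35
tool_pos: [0.6116, 0.0476, 0.1695]
eef_rot: [0.743, 0.669, 0.001, -0.0]
contact_force: [0.5, -0.8, -0.1]
opening: 0.004
clock: 13.85
tool_pos: [0.6109, 0.1525, 0.2184]
eef_rot: [0.741, 0.672, 0.002, -0.002]
contact_force: [-0.4, 0.8, 0.2]
opening: 0.002
[-0.3910666   0.8103336   0.16720106] [0.6109046  0.15248213 0.21838038]
scene 355 [ 0.5244 -0.167   0.0849] 188.96147086771123 0.07048900106272916
scene 76 [ 0.5189 -0.1622  0.1287] 184.69381758094445 0.07536448889098495
scene 80 [ 0.5175 -0.1629  0.1504] 185.18830166598073 0.07678378702150658
side 221 [ 0.5215 -0.1636  0.0848] 185.94382441853352 0.07291704102275305
side 54 [ 0.5168 -0.1635  0.1293] 185.51491157939248 0.07754106529774742
side 56 [ 0.517  -0.165   0.1492] 186.64976489408343 0.07756387028602986
```

Referred to each camera's own axis, the bottle is now within about 0.5° of the pointer direction. I move above it with the jaws along the radius, then check from near.

```bash
python3 -m inch '[[-0.3,-1,0,0.15,45],[-0.3,-1,0,0.15,45],[-0.3,-1,0,0.15,45],[-0.3,-1,0,0.15,45],[-0.3,-1,0,0.15,45]]' 15
python3 -m inch '[[-0.3,-1,0,0.15,45],[-0.3,-1,0,0.15,45],[-0.3,-1,0,0.15,45],[-0.3,-1,0,0.15,45],[-0.3,-1,0,0.15,45]]'
python3 -m inch '[[-0.3,-1,0,0.15,45],[-0.3,-0.8,0,0.15,45],[-0.1,-0.8,0,0.1,45],[0,0,0,0,45],[0,0,0,0,45]]'
python3 - <<'E'
from h import *
s=snap('wrist','w1.png');print(s['position'],r.get_state()['tool_pos'])
for X in((.5175,-.1635,.157),(.5175,-.1635,.0525),(.594,-.156,.0525),(.4195,-.172,.0155)):print(X,proj(s,X))
s=snap('scene','s5.png');cv2.imwrite('pics/c5.png',np.hstack([cv2.resize(cv2.imread('pics/w1.png'),(440,330)),cv2.resize(cv2.imread('pics/s5.png')[90:270,70:260],(348,330))]))
E
```

```text
clock: 14.45
tool_pos: [0.5734, 0.0178, 0.2182]
eef_rot: [0.717, 0.697, -0.0, 0.0]
contact_force: [0.2, -1.2, -0.5]
opening: 0.435
clock: 14.95
tool_pos: [0.5354, -0.1071, 0.2182]
eef_rot: [0.689, 0.725, -0.0, 0.0]
contact_force: [-0.5, -1.2, -1.0]
opening: 0.511
clock: 15.45
tool_pos: [0.5186, -0.1697, 0.2181]
eef_rot: [0.674, 0.739, 0.0, -0.0]
contact_force: [1.1, 0.5, -0.0]
opening: 0.512
[ 0.51116198 -0.09173141  0.34527963] [ 0.51893878 -0.16859631  0.21800558]
(0.5175, -0.1635, 0.157) (np.float64(286.7634268589956), np.float64(227.8815842065709))
(0.5175, -0.1635, 0.0525) (np.float64(286.9063910468428), np.float64(187.3107024536994))
(0.594, -0.156, 0.0525) (np.float64(370.306452939996), np.float64(186.82559943252514))
(0.4195, -0.172, 0.0155) (np.float64(191.4313791472366), np.float64(178.22249151340108))
```

View pics/c5.png

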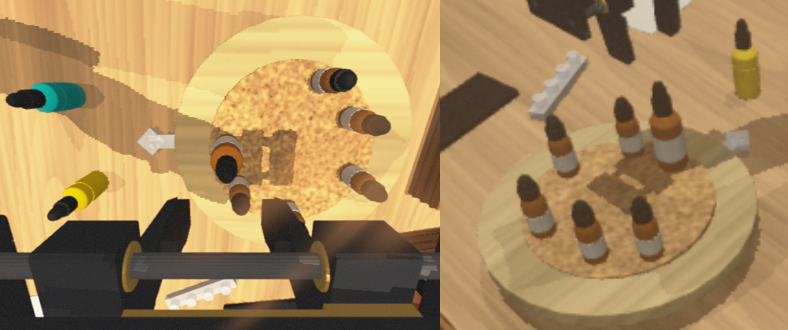

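Wrist view (crop): pointer at (156,141), tall bottle at (225,160), pad centre near (291,140), all six standing. I check the numbers with the wrist range data.

```bash
cat > w.py <<'E'
from h import *
from scipy.optimize import least_squares
s=snap('wrist');C=cloud(s);z=C[...,2];hsv=cv2.cvtColor(s['pixels'],cv2.COLOR_RGB2HSV)
rr=np.hypot(C[...,0]-.594,C[...,1]+.156)
k=(z>.036)&(z<.058)&(rr<.16);hull=cv2.convexHull(C[k][:,:2].astype('f4'))[:,0]
hull=hull[hull[:,1]>-.19]
f=least_squares(lambda c:np.hypot(*(hull-c).T)-.14,[.594,-.156],loss='soft_l1',f_scale=.002);c=f.x;print('axis',c,len(hull),'padz',np.median(z[rr<.05]))
w=(hsv[...,1]<60)&(hsv[...,2]>150)&(z<.03)&(rr>.15)&(rr<.2);w[:,300:]=0
n,l,st,ce=cv2.connectedComponentsWithStats(w.astype('uint8'));i=1+np.argmax(st[1:,4]);P=C[l==i];print('ptr',st[i],P.mean(0),np.median(P[:,2]))
pc=P[:,:2].mean(0);print('front',np.degrees(np.arctan2(*(pc-c)[::-1]))%360)
for lo,hi in((.058,.11),(.123,.1375),(.142,.153),(.154,.162)):
    k=(z>lo)&(z<hi)&(np.hypot(C[...,0]-.5175,C[...,1]+.1635)<.03);Q=C[k]
    if len(Q)<5:continue
    # x from width extremes, top from median
    b=np.array([np.percentile(Q[:,0],[2,98]).mean(),np.median(Q[:,1])]);d=b-c
    print(lo,len(Q),Q.min(0).round(4),Q.max(0).round(4),b,np.degrees(np.arctan2(d[1],d[0]))%360)
E
python3 w.py
```

```text
axis [ 0.59474813 -0.15751023] 46 padz 0.2746388044165006
ptr [175 165  42  34 809] [ 0.424396   -0.17295771  0.0160824 ] 0.016301527298754726
front 185.18139536063626
0.058 492 [ 0.5024 -0.1639  0.0581] [ 0.5347 -0.1462  0.11  ] [ 0.51814591 -0.14842475] 173.2359821249134
0.123 154 [ 0.5089 -0.1664  0.1231] [ 0.5279 -0.1527  0.1373] [ 0.51802227 -0.15437633] 177.66103554891203
0.142 187 [ 0.5116 -0.1661  0.1421] [ 0.5254 -0.155   0.153 ] [ 0.51850492 -0.15738881] 179.90875595838742
0.154 231 [ 0.5131 -0.1678  0.154 ] [ 0.5245 -0.1572  0.1586] [ 0.51848072 -0.16184672] 183.25428185606037
```

Averaged over the three cameras, the bottle is at 185.2° and the pointer at 185.3°, so it stands at the front. Bottle axis ≈ (0.518,−0.163). I lower to the collar.

```bash
python3 -m inch '[[-0.04,0.22,-0.4,0,45],[0,0,-0.6,0,45],[0,0,-0.6,0,45],[0,0,-0.6,0,45],[0,0,-0.5,0,45]]'
python3 -m inch '[[0,0,-0.3,0,45],[0,0,0,0,45],[0,0,0,0,45]]'
```

```text
clock: 16.1
tool_pos: [0.5177, -0.1622, 0.1491]
eef_rot: [0.673, 0.74, -0.0, -0.001]
contact_force: [0.5, 0.3, 0.0]
opening: 0.507
clock: 16.4
tool_pos: [0.5182, -0.1636, 0.1431]
eef_rot: [0.673, 0.74, 0.0, 0.0]
contact_force: [1.0, 1.0, 1.1]
opening: 0.509
```

```bash
python3 -m inch '[[0,0,0,0,24],[0,0,0,0,20],[0,0,0,0,16],[0,0,0,0,12],[0,0,0,0,12]]' 12
python3 -m inch '[[0,0,0,0,12],[0,0,0,0,12]]'
python3 - <<'E'
from h import *
a=snap('scene','s6.png');b=snap('side','d6.png')
cv2.imwrite('pics/c6.png',np.hstack([cv2.resize(cv2.imread('pics/s6.png')[90:270,70:260],(380,360)),cv2.resize(cv2.imread('pics/d6.png')[80:230,170:340],(408,360))]))
E
```

```text
clock: 16.9
tool_pos: [0.5183, -0.1637, 0.1432]
eef_rot: [0.673, 0.74, 0.0, 0.0]
contact_force: [0.8, -0.2, 0.6]
opening: 0.216
clock: 17.1
tool_pos: [0.5182, -0.1637, 0.1431]
eef_rot: [0.673, 0.74, 0.0, 0.0]
contact_force: [0.7, 0.3, 1.0]
opening: 0.211
```

View pics/c6.png

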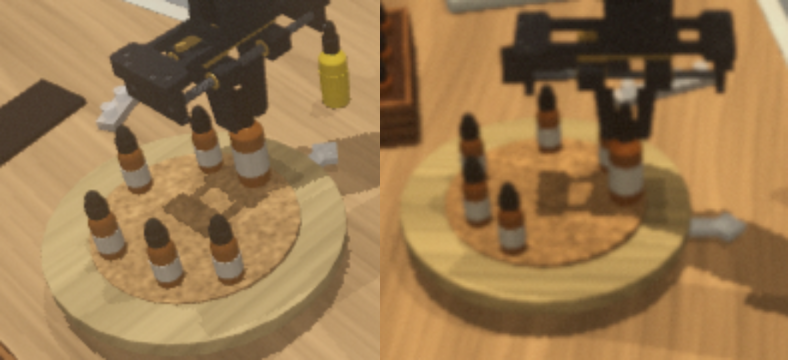

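Jaws closed at 18.6 mm on the collar; the bottle is upright and the neighbours are clear. I lift and carry it to the tray.

```bash
python3 -m inch '[[0,0,0.2,0,12],[0,0,0.5,0,12],[0,0,0.8,0,12],[0,0,0.8,0,12],[0,0,0.8,0,12]]'
python3 -m inch '[[0,0,0.8,0,12],[0,0,0.8,0,12],[-0.05,0.3,0.3,0,12],[-0.1,0.6,0,0,12],[-0.1,0.8,0,0,12]]'
python3 -m inch '[[-0.1,0.8,0,0,12],[-0.1,0.8,0,0,12],[-0.1,0.8,0,0,12],[-0.1,0.8,0,0,12],[-0.1,0.8,0,0,12]]'
python3 -m inch '[[-0.1,0.8,0,0,12],[-0.1,0.8,0,0,12],[-0.1,0.8,0,0,12],[-0.1,0.8,0,0,12],[-0.1,0.8,0,0,12]]'
python3 -m inch '[[0,0.8,0,0,12],[0,0.8,0,0,12],[0,0.6,0,0,12],[0,0.4,0,0,12],[0,0,0,0,12]]'
```

```text
clock: 17.7
tool_pos: [0.5176, -0.1637, 0.222]
eef_rot: [0.673, 0.739, -0.0, -0.0]
contact_force: [-0.3, 0.3, -0.3]
opening: 0.212
clock: 18.2
tool_pos: [0.5108, -0.1201, 0.2676]
eef_rot: [0.673, 0.739, -0.0, -0.001]
contact_force: [0.6, 1.3, -0.2]
opening: 0.214
clock: 18.7
tool_pos: [0.4976, -0.0187, 0.267]
eef_rot: [0.673, 0.74, -0.001, -0.001]
contact_force: [-0.3, 0.4, -0.4]
opening: 0.22
clock: 19.2
tool_pos: [0.4848, 0.0809, 0.267]
eef_rot: [0.673, 0.74, -0.001, -0.001]
contact_force: [0.6, 0.2, -0.8]
opening: 0.218
clock: 19.7
tool_pos: [0.4861, 0.1456, 0.2675]
eef_rot: [0.672, 0.741, -0.0, -0.0]
contact_force: [0.9, -0.4, -0.7]
opening: 0.214
```

Now I refine the recess with the wrist camera, and check how the bottle hangs in the jaws.

```bash
python3 - <<'E'
from h import *
t=r.get_state();print(t['tool_pos'])
S={n:snap(n,n+'7.png') for n in('wrist','scene','side')}
for n,s in S.items():
    C=cloud(s);z=C[...,2];d=np.hypot(C[...,0]-.487,C[...,1]-.252)
    zt=np.median(z[(d>.025)&(d<.045)])
    k=(d<.03)&(z>.005)&(z<zt-.004);P=C[k]
    if k.sum()>20: 
        h=cv2.convexHull(P[:,:2].astype('f4'))[:,0];cc,rad=cv2.minEnclosingCircle(h)
        print(n,'board',zt,'n',k.sum(),'min/max',P.min(0).round(4),P.max(0).round(4),'floor',np.percentile(P[:,2],20),'mec',cc,rad)
    # bottle in hand
    x,y,zz=t['tool_pos']
    for lo,hi,rad in((-.085,-.065,.016),(-.055,-.035,.016)):
        m=(np.hypot(C[...,0]-x,C[...,1]-y)<.03)&(z>zz+lo)&(z<zz+hi)
        if m.sum()<10: continue
        Q=C[m];v=np.array([x,y])-s['position'][:2];v/=np.linalg.norm(v);p=np.array([-v[1],v[0]])
        print(n,lo,'lateral off',np.round(np.percentile(Q[:,:2]@p,[3,97]).mean()-np.array([x,y])@p,4),'dir',p.round(2),'near off',round(np.percentile((Q[:,:2]-[x,y])@v,3)+rad,4))
    if n!='wrist':
        m=(np.hypot(C[...,0]-x,C[...,1]-y)<.022)&(z>zz-.12)&(z<zz-.04);print('foot z',np.percentile(z[m],1)-zz)
cv2.imwrite('pics/c7.png',np.hstack([cv2.resize(cv2.imread('pics/wrist7.png'),(400,300)),cv2.resize(cv2.imread('pics/side7.png'),(400,300))]))
E
```

```text
[0.48606232 0.14563553 0.26753487]
wrist board 0.02446696859212452 n 1053 min/max [0.4696 0.2303 0.0072] [0.5073 0.2679 0.0204] floor 0.009608657552306166 mec (0.4885411560535431, 0.24906140565872192) 0.019129930064082146
wrist -0.085 lateral off 0.0001 dir [1.  0.1] near off -0.0014
wrist -0.055 lateral off 0.0 dir [1.  0.1] near off -0.0013
scene board 0.024977909280096355 n 359 min/max [0.4666 0.2312 0.0084] [0.4991 0.2664 0.0207] floor 0.010490624896681578 mec (0.48405134677886963, 0.2488570213317871) 0.01863434538245201
scene -0.085 lateral off -0.0004 dir [ 0.54 -0.84] near off -0.0005
scene -0.055 lateral off -0.0008 dir [ 0.54 -0.84] near off -0.0004
foot z -0.08866888164203968
side board 0.02445539168926969 n 311 min/max [0.4652 0.2289 0.0063] [0.5055 0.265  0.0204] floor 0.009583152894028335 mec (0.48523712158203125, 0.24725040793418884) 0.020889436826109886
side -0.085 lateral off -0.0012 dir [0.99 0.1 ] near off 0.0006
side -0.055 lateral off -0.0007 dir [0.99 0.1 ] near off 0.0005
foot z -0.08867419621765207
```

View pics/c7.png

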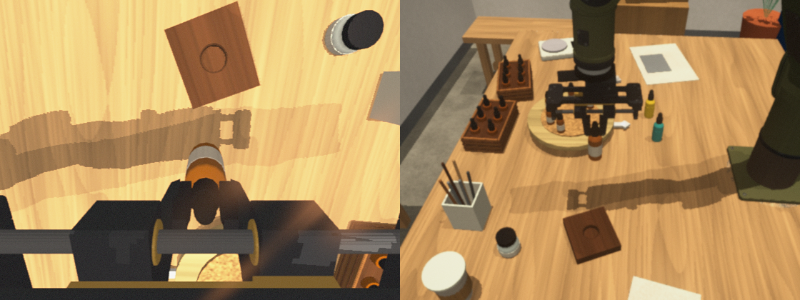

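The bottle hangs straight, centred within about 1 mm. The recess is near (0.4875,0.2503), floor about 0.010. I move over it and lower to 15 mm above the board for a close check.

```bash
python3 -m inch '[[0.06,0.8,0,0,12],[0,0.8,0,0,12],[0,0.8,-0.2,0,12],[0,0.8,-0.6,0,12],[0,0.6,-0.8,0,12]]'
python3 -m inch '[[0,0.4,-0.8,0,12],[0,0,-0.8,0,12],[0,0,-0.8,0,12],[0,0,-0.8,0,12],[0,0,-0.3,0,12]]'
python3 -m inch '[[0,0,-0.2,0,12],[0,0,0,0,12],[0,0,0,0,12]]'
python3 - <<'E'
from h import *
t=r.get_state();print(t['tool_pos']);x,y,zz=t['tool_pos']
for n in('wrist','scene','side'):
    s=snap(n,n+'8.png');C=cloud(s);z=C[...,2];d=np.hypot(C[...,0]-.487,C[...,1]-.252)
    k=(d<.03)&(z>.005)&(z<.0205);P=C[k];print(n,k.sum(),P.min(0).round(4) if k.any() else '',P.max(0).round(4) if k.any() else '')
    m=(np.hypot(C[...,0]-x,C[...,1]-y)<.03)&(z>zz-.08)&(z<zz-.035)
    if m.sum()>10:
        Q=C[m];v=np.array([x,y])-s['position'][:2];v/=np.linalg.norm(v);p=np.array([-v[1],v[0]])
        c=p*(np.percentile(Q[:,:2]@p,[3,97]).mean()) + v*(np.percentile(Q[:,:2]@v,3)+.016);print(' bottle',c,'pix foot',proj(s,[x,y,zz-.089]))
a=cv2.imread('pics/scene8.png')[230:360,320:440];b=cv2.imread('pics/side8.png')[250:380,210:330]
cv2.imwrite('pics/c8.png',np.hstack([cv2.resize(a,(370,400)),cv2.resize(b,(370,400))]))
E
```

```text
clock: 20.35
tool_pos: [0.4892, 0.2393, 0.2283]
eef_rot: [0.674, 0.739, 0.001, 0.0]
contact_force: [-0.6, -0.4, -1.2]
opening: 0.219
clock: 20.85
tool_pos: [0.4877, 0.2472, 0.1389]
eef_rot: [0.674, 0.739, -0.002, -0.0]
contact_force: [-0.1, -0.9, -1.0]
opening: 0.213
clock: 21.15
tool_pos: [0.4888, 0.2488, 0.1362]
eef_rot: [0.673, 0.739, 0.001, 0.0]
contact_force: [-0.6, 0.8, -0.5]
opening: 0.217
[0.48875496 0.24881212 0.13621167]
wrist 602 [0.4694 0.24   0.0082] [0.5073 0.2648 0.0205]
 bottle [0.48892165 0.25016292] pix foot (np.float64(287.3194700124496), np.float64(222.08675837864206))
scene 223 [0.4702 0.2304 0.0079] [0.4994 0.2663 0.0197]
 bottle [0.48846129 0.25192389] pix foot (np.float64(380.3163738333801), np.float64(294.1505956263227))
side 194 [0.4685 0.2346 0.0061] [0.5057 0.2687 0.0204]
 bottle [0.48687275 0.25085457] pix foot (np.float64(265.8975917098569), np.float64(315.48088879324155))
```

View pics/c8.png

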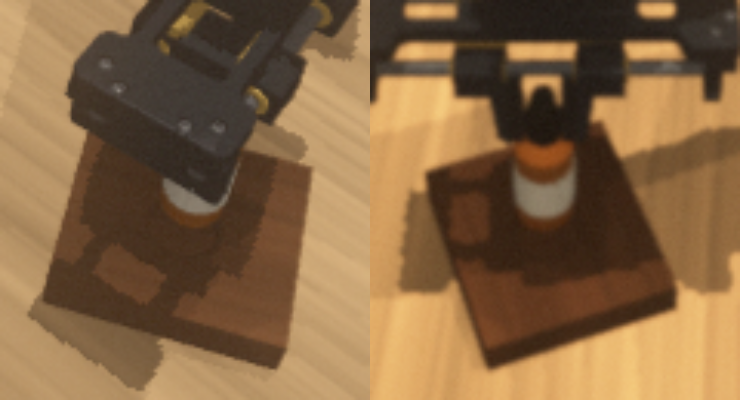

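The views show the bottle centred over the recess within about 1 mm by each camera's own comparison. I lower gently, watching the force.

```bash
python3 -m inch '[[-0.02,0,-0.4,0,12],[0,0,-0.4,0,12],[0,0,-0.1,0,12],[0,0,0,0,12]]'
python3 -m inch '[[0,0,-0.1,0,12],[0,0,-0.1,0,12],[0,0,0,0,12]]'
python3 -m inch '[[0,0,-0.1,0,12],[0,0,-0.1,0,12],[0,0,0,0,12]]'
```

```text
clock: 21.7
tool_pos: [0.4872, 0.2486, 0.1121]
eef_rot: [0.673, 0.74, -0.001, -0.0]
contact_force: [0.3, -0.9, -1.4]
opening: 0.214
clock: 22.0
tool_pos: [0.4876, 0.2488, 0.1078]
eef_rot: [0.673, 0.74, -0.0, -0.0]
contact_force: [-0.3, -0.1, -1.0]
opening: 0.214
clock: 22.3
tool_pos: [0.4875, 0.2488, 0.1027]
eef_rot: [0.673, 0.74, -0.0, -0.0]
contact_force: [-0.1, -0.7, -1.4]
opening: 0.216
```

```bash
python3 -m inch '[[0,0,-0.05,0,12],[0,0,0,0,12]]'
python3 -m inch '[[0,0,-0.04,0,12],[0,0,0,0,12]]'
python3 -m inch '[[0,0,-0.04,0,12],[0,0,0,0,12]]'
```

```text
clock: 22.5
tool_pos: [0.4878, 0.2488, 0.1017]
eef_rot: [0.673, 0.739, 0.0, 0.0]
contact_force: [-0.6, -0.2, -1.3]
opening: 0.218
clock: 22.7
tool_pos: [0.4881, 0.249, 0.1015]
eef_rot: [0.673, 0.739, 0.001, 0.0]
contact_force: [-0.8, -0.2, 5.3]
opening: 0.216
clock: 22.9
tool_pos: [0.4885, 0.2491, 0.1013]
eef_rot: [0.673, 0.739, 0.001, 0.0]
contact_force: [-1.7, -1.7, 11.7]
opening: 0.213
```

It reached the floor at the expected height. I relieve the press, open, and back off.

```bash
python3 -m inch '[[0,0,0.07,0,12],[0,0,0,0,12]]'
python3 -m inch '[[0,0,0,0,24],[0,0,0,0,36],[0,0,0,0,45],[0,0,0,0,45],[0,0,0,0,45]]'
python3 -m inch '[[0,0,0.3,0,45],[0,0,0.6,0,45],[0,0,0.8,0,45],[0,0,1,0,45],[0,0,1,0,45]]'
python3 -m inch '[[0,0,1,0,45],[-0.6,-1,0.5,0,45],[-0.6,-1,0,0,45],[0,-1,0,0,45],[0,-1,0,0,45]]'
python3 -m inch '[[0,-1,0,0,45],[0,-1,0,0,45],[0,0,0,0,45]]'
python3 - <<'E'
from h import *
print(r.get_state()['tool_pos'])
for n in('scene','side'):
    s=snap(n,n+'9.png');C=cloud(s);z=C[...,2];k=(np.hypot(C[...,0]-.4875,C[...,1]-.25)<.024)&(z>.04)
    print(n,'top',np.sort(z[k])[-5:])
    for lo,hi,rad in((.03,.065,.016),(.083,.095,.0098),(.102,.113,.0075)):
        Q=C[k&(z>lo)&(z<hi)];v=np.array([.4875,.25])-s['position'][:2];v/=np.linalg.norm(v);p=np.array([-v[1],v[0]])
        print(lo,p*np.percentile(Q[:,:2]@p,[3,97]).mean()+v*(np.percentile(Q[:,:2]@v,5)+rad))
a=cv2.imread('pics/scene9.png')[90:360,70:440];b=cv2.imread('pics/side9.png')[90:380,160:350]
cv2.imwrite('pics/c9.png',np.hstack([cv2.resize(a,(540,394)),cv2.resize(b,(258,394))]))
E
```

```text
clock: 23.1
tool_pos: [0.4878, 0.2489, 0.1017]
eef_rot: [0.673, 0.739, 0.0, 0.0]
contact_force: [0.1, 0.3, -1.0]
opening: 0.219
clock: 23.6
tool_pos: [0.4877, 0.2488, 0.1014]
eef_rot: [0.673, 0.739, -0.0, 0.0]
contact_force: [-0.5, -0.1, 0.8]
opening: 0.508
clock: 24.1
tool_pos: [0.4875, 0.2487, 0.1953]
eef_rot: [0.673, 0.739, -0.0, -0.0]
contact_force: [-0.3, -0.9, 0.5]
opening: 0.511
clock: 24.6
tool_pos: [0.4572, 0.1481, 0.2323]
eef_rot: [0.673, 0.74, 0.0, 0.0]
contact_force: [0.1, -0.3, -0.3]
opening: 0.513
clock: 24.9
tool_pos: [0.4575, 0.095, 0.2322]
eef_rot: [0.675, 0.737, -0.001, 0.001]
contact_force: [0.7, -0.1, -0.2]
opening: 0.508
[0.45752295 0.09499583 0.23215143]
scene top [0.11679676 0.1168527  0.11718717 0.1174242  0.11784195]
0.03 [0.48691093 0.25108272]
0.083 [0.48678203 0.25052576]
0.102 [0.48659652 0.25075635]
side top [0.11679085 0.11682217 0.11702923 0.11705023 0.11768378]
0.03 [0.48513326 0.25026106]
0.083 [0.48523966 0.25024253]
0.102 [0.4857862  0.25010669]
```

View pics/c9.png

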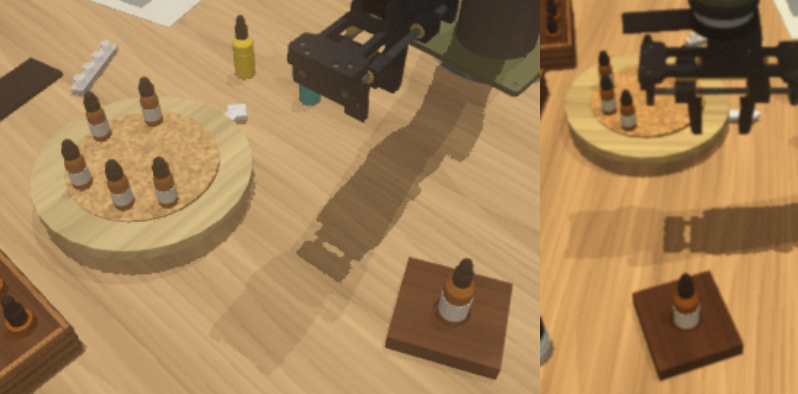

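The tall bottle stands upright in the recess, its top at about 0.117. That puts the foot near 0.011, on the recess floor. All five small bottles are standing and the robot is clear, so I hand in.

```bash
python3 -c "
from plant import r
print(r.finish_job(), r.get_state()['clock'])"
```

```text
the job is handed in; nothing more can be done
the job is handed in; nothing more can be done
```

I turned the carousel about 52° by pressing on its rim, until the tall bottle stood over the pointer, and let go. Then I gripped the bottle by the collar, stood it in the tray recess, backed off and handed the job in at about 25 s on the clock. No verdict is reported.

- **Front position:** averaged over the three cameras, the bottle stood at 185.2° and the pointer at 185.3°. The views disagreed a little: scene about 0.1° short, side about 0.6° short, wrist about 1.5° past. I took it as at the front and made no further push.
- **Rim force:** it read 10–11.5 N down while turning, within the 15 N limit. With sideways friction the highest total reading was about 13 N.
- **Bottle in the tray:** I felt the recess floor at the expected height, with a brief 12 N press there. Afterwards the bottle's top measured 0.117 m, which puts the foot at about 0.011–0.012 m on the floor of about 0.010 m. Its axis was vertical within 1 mm in both views.
- **Other bottles:** the last picture showed all five small bottles standing on the carousel. The yellow look-alike stood where it was. The turquoise one was mostly hidden behind the gripper in that picture. I never moved near either.

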